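Lock the blower's access panel with its quarter-turn fastener

ROBOT

A 7-joint arm with a two-finger parallel gripper is mounted at the origin on the work surface. World frame = base frame: x ahead of the robot, y to its left, z up, the work surface at z = 0. Lengths are in m, angles in rad, forces in N, time in s.
With the tool pointing down it reaches from about 0.35 to 0.9 m from the base axis. Payload 19.9 kg.
Tool frame: the origin (TCP) lies between the finger pads; the fingertips stand 19 mm ahead of it and the grasp point (between the pads) is the TCP; z points along the fingers, y is the line along which they close (so a half turn about z gives the same grasp; the last joint's range is limited). The gripper opens to 94 mm and grips with 3 to 60 N. Pads are 16 mm wide; open, the fingers measure 119 mm over their backs; the gripper's body (75 mm by 177 mm) begins 78 mm behind the grasp point.
Start: joints at [1.208, 0.417, -0.01, 1.614, 0.005, 1.111, -0.053], TCP at [0.198, -0.593, 0.224] pointing down, gripper open.
Joint ranges: [-2.81, 2.81], [-0.39, 2.02], [-1.27, 1.25], [0.06, 2.57], [-1.19, 4.33], [0.19, 2], [-2.82, 2.82]. Speed limits (rad/s): [1.89, 1.89, 2.39, 2.39, 3.01, 3.01, 3.01].

INTERFACE

Orientations are given as a 3x3 rotation matrix whose columns are the frame's x, y, z axes.
In Python, from rig import robot gives the robot as it stands. Calls block until the motion is done:
- robot.move_ptp(position, orientation): joint-space move of the TCP to a pose.
- robot.move_linear(position, velocity=0.15, frame=None, threshold=None): straight line of the TCP; frame=None keeps the orientation; velocity is the mean speed in m/s. With threshold (N) it stops when the force on the tool has changed by that much, and returns True; else False.
- robot.goto_joints(angles): joint-space move.
- robot.gripper_to(opening): finger opening in m; the grip force is fixed at half the most; returns when the fingers have stopped.
- robot.pause(seconds).
- robot.ik(position, orientation): joint angles nearest the present ones, or None.
- robot.get_state(): the state.
- robot.grab_frame(name): name is "scene" or "side" or "wrist"; returns the picture (384x512x3 uint8, red, green, blue); there is no depth.
- robot.camera_info(name): a dict with "fx", "fy", "cx", "cy" (pixels), "rvec" (rotation vector, rad) and "tvec" (3), from world to camera coordinates, as OpenCV has them. Camera axes: x right, y down, z forward; pixel columns grow to the right and rows downward; lengths in m; the calibration is good to about 2 mm. A picture is of the moment at which its call begins: read the wrist's pose just before it. camera_info takes no time and is no camera call; for the wrist camera it gives the pose at the moment of the call.
A pose or a line that the arm cannot do raises robot.PlanningError and nothing moves.
- robot.sign_off(): hands the job in; it is judged then, once.
The state is a dict: "time": time; "qpos": joint angles; "joint_vel": joint speeds; "effort": joint torques, N m; "ee_pos": TCP position; "tool_rot": TCP orientation; "force": force on the tool from outside, world axes, zero at the start; "moment": the same for the moment, N m; "opening": finger opening in m; "grasp_force": force on a finger pad.
Only numpy, scipy, OpenCV 4.12 (cv2) and the standard library are available. Lean on these libraries where they do the work, as an engineer would, in place of code of your own. Each camera call takes 0.05 s, during which the arm holds its last target. There are 200 camera calls.

TASK

The access panel on top of the forge's blower box stands ajar on its seal spring. Set a fingertip in the slot of the big round fastener, press the panel shut and, keeping it down, turn the fastener clockwise (seen from above) a quarter turn to its stop so that the panel locks and stays shut when you let go. Only push with the fingertips: do not swing the panel further open, and leave the other things on the table and on the box where they are.

Things in the scene. Friction and masses are not known exactly. Their poses are not given: they have to be found in the camera images.
- blower: The forge's blower: a grey sheet-metal box fixed to the table, 300 mm long (its x), 260 wide (its y), 120 tall, a motor on its +y side (72 mm out), a duct at its rear (+x). Origin under its centre, on the table; its front is its -x side, z up. On top: a hinged aluminium access panel and, behind the hinge, a narrow fixed rear cover.
- panel (a joint): Access panel, 246 x 256 x 4 mm, hinged along box y at box x = +100 mm, height 120 mm. 0 = flat shut (hard stop), grows as its front edge rises (rad). While unlocked a seal spring holds it ajar at about 0.12 rad (0.08 to 0.16) and lifts it again when let go; pressing it shut at the fastener takes about 5 N. Locked, it stays at about 0.01 rad.
- panel_front (a point): Middle of the panel's front edge, on its top face, 250 mm from the hinge line; 124 mm above the table when fully shut, about 30 mm higher at the start. Under it, inside the front wall, sits the keeper with a lead-in ramp for the fastener's tongue.
- cam (a joint): Quarter-turn fastener. 0 = unlocked, slot across the box (along box y); grows clockwise seen from above; pi/2 = locked, slot front to back, hard stop. Starts at 0 to 0.45, stays where left; turns at 0.12 N m, more as it draws the panel down. From about 0.9 rad its tongue goes under the keeper, only if the panel is held down (joint below 0.02 rad); with the panel ajar it jams or passes above and does not lock.
- slot (a point): Centre of the fastener, on its slot's floor; x along the slot, z up out of the panel. The fastener is a disc 112 mm across, 24 tall, on the panel at box x = -75 mm, y = 0. The slot is a straight groove 42 mm wide, 20 deep, across the whole disc, open at top and both ends, between two dark half-moon walls. Panel fully shut, this point is 128 mm above the table.
- rivet_tray: shallow pale wooden tray of steel rivets, 85 x 110 x 35 mm; origin under its centre, on the table. Bystander.
- empty_tray: shallow empty pale wooden tray, 80 x 100 x 35 mm; origin under its centre. Bystander.
- iron_ring: flat dark brown ring lying on the table, 96 mm across, 10 mm thick; origin under its centre. Bystander.
- hammer: hammer with wooden handle, 260 mm long, lying on the table beside the box. Bystander.
- tin: small brass tin, 36 mm across, 40 mm tall, standing on the box's fixed rear cover behind the hinge; origin under its centre. Bystander.
- punch: dark steel rod, 12 mm thick, 120 mm long, lying on the table between robot and box. Bystander.
- oil: amber oil bottle, 56 mm across, 130 mm tall, standing on the table near the box; origin under its centre. Bystander.

How it is judged:
At the end, for the whole second after the job is handed in: The fastener is turned to its locked stop (within 10 degrees of the full quarter turn), the panel stays shut by itself (joint below 0.03 rad) and at rest, and every bystander is within 30 mm of where it stood (value of joint cam above 1.4 rad and value of joint panel below 0.03 rad and velocity of joint each of cam, panel below 0.05 rad/s and velocity of joint panel above -0.05 rad/s and not (distance of rivet_tray from where it was at the start of the episode above 0.03 m) and not (distance of empty_tray from where it was at the start of the episode above 0.03 m) and not (distance of iron_ring from where it was at the start of the episode above 0.03 m) and not (distance of hammer from where it was at the start of the episode above 0.03 m) and not (distance of tin from where it was at the start of the episode above 0.03 m) and not (distance of punch from where it was at the start of the episode above 0.03 m) and not (distance of oil from where it was at the start of the episode above 0.03 m)); the robot touches nothing.
It fails at once if the panel is lifted or swung further open (beyond 0.26 rad) (value of joint panel above 0.26 rad).
It fails at once if a bystander is moved by more than 30 mm or lifted (distance of any of rivet_tray, empty_tray, iron_ring, hammer, tin, punch, oil from where it was at the start of the episode above 0.03 m).
It also fails if it takes over 32 s, if anything falls off the work surface, if the arm or the gripper's body presses on something with over 40 N, if the wrist force passes 120 N, or if a joint passes its speed limit or range.

## Working session

There is one attempt and no reset: what is moved stays moved. The work goes in short steps, each a Python script; the robot and the scene stay as the last script left them, time stands still between calls to the robot, and variables do not carry over. Pictures are saved under pics/ and viewed, at most 10 in all, crops included, and the job is handed in when it is done.

```bash
mkdir -p pics; python3 - <<'E'
from rig import robot
import cv2
for n in("scene","side"):
    f=robot.grab_frame(n); cv2.imwrite(f"pics/{n}0.png",cv2.resize(f[:,:,::-1],(800,600),interpolation=cv2.INTER_CUBIC))
    print(robot.camera_info(n))
s=robot.get_state();print(s["time"],s["ee_pos"],s["tool_rot"],s["opening"])
E
```

```text
{'fx': 456.37053098594185, 'fy': 456.37053098594185, 'cx': 249.47735371004794, 'cy': 183.72881341709802, 'rvec': array([ 1.85204357, -2.0616277 ,  0.48809814]), 'tvec': array([0.05079951, 0.53838047, 0.96546501])}
{'fx': 354.9175932978636, 'fy': 354.9175932978636, 'cx': 257.32237666349306, 'cy': 191.81255686594002, 'rvec': array([ 0.52743726, -2.68448467,  1.19300396]), 'tvec': array([0.51355489, 0.21371341, 0.99283792])}
0.1 [ 0.19757316 -0.59262396  0.22391712] [[ 9.48671569e-01  3.16262729e-01 -3.75587701e-04]
 [ 3.16262948e-01 -9.48671074e-01  9.70356178e-04]
 [-4.94216948e-05 -1.03933379e-03 -9.99999459e-01]] 0.09407314703531297
```

View pics/scene0.png

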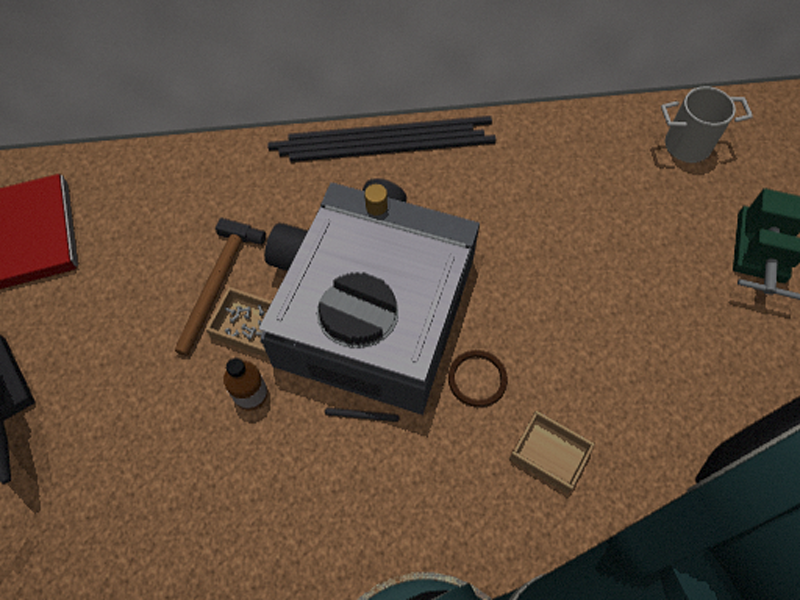

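View pics/side0.png

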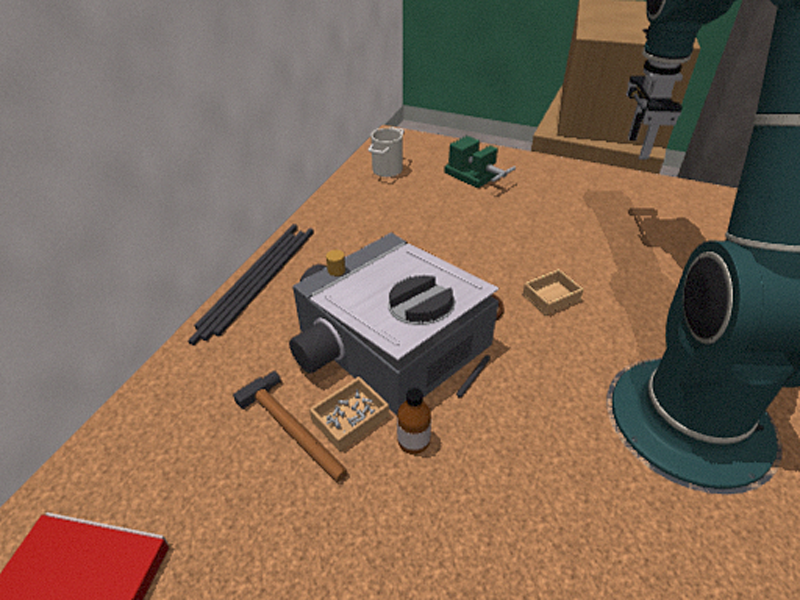

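The pictures show the box yawed slightly. The panel front corners are at scene (263,332) and (424,380). The disc centre is at about (358,309), with its slot running from (322,292) to (394,326). In the side view the disc is at about (421,299) and the panel front corners are at (400,358) and (498,291).

```bash
cat > h.py <<'E'
import numpy as np, cv2
from rig import robot
def proj(P,n):
    c=robot.camera_info(n)
    K=np.array([[c["fx"],0,c["cx"]],[0,c["fy"],c["cy"]],[0,0,1]])
    return cv2.projectPoints(np.float64(P).reshape(-1,1,3),c["rvec"],c["tvec"],K,None)[0].reshape(-1,2)
def world(P,p):   # box -> world
    c,s=np.cos(p[2]),np.sin(p[2]); P=np.atleast_2d(P)
    return np.c_[p[0]+c*P[:,0]-s*P[:,1],p[1]+s*P[:,0]+c*P[:,1],P[:,2]]
def panel(P,th):  # P: box coords with panel shut -> box coords at th
    P=np.atleast_2d(P).astype(float); dx=P[:,0]-.1; dz=P[:,2]-.12
    return np.c_[.1+dx*np.cos(th)+dz*np.sin(th),P[:,1],.12-dx*np.sin(th)+dz*np.cos(th)]
E
cat > fit.py <<'E'
from h import *
from scipy.optimize import least_squares
pp=[[-.15,.128,.124],[-.15,-.128,.124]]; bb=[[.15,.13,.124],[.15,-.13,.124]]
obs={"scene":[(263,332),(424,380),(331,186),(479,225)],"side":[(400,358),(498,291),(295,288),(398,236)]}
def res(p):
    r=[]
    for n,o in obs.items():
        P=world(np.r_[panel(pp,p[3]),bb],p)
        r.append((proj(P,n)-((np.array(o)+.5)*.64-.5)).ravel())
    return np.concatenate(r)
s=least_squares(res,[.65,.1,.1,.12],loss="soft_l1"); p=s.x
print(p,res(p).round(1)); np.save("p.npy",p)
print("slot",world(panel([[-.075,0,.128]],p[3]),p),"shut",world([[-.075,0,.128]],p))
f=cv2.imread("pics/scene0.png"); f2=cv2.imread("pics/side0.png")
def draw(a):
    d=np.linspace(-.056,.056,30); out=[]
    for w in(-.021,.021):
        dd=d[np.abs(d)<.052]
        out+=[(-.075+dd[i]*np.sin(a)+w*np.cos(a), dd[i]*np.cos(a)-w*np.sin(a),.148) for i in range(len(dd))]
    t=np.linspace(0,2*np.pi,60); out+=[(-.075+.056*np.cos(q),.056*np.sin(q),.148) for q in t]
    return world(panel(out,p[3]),p)
import sys
a=float(sys.argv[1]); crops=[]
for n,im in(("scene",f),("side",f2)):
    for u,v in (proj(draw(a),n)+.5)/.64-.5: cv2.circle(im,(int(round(u)),int(round(v))),1,(0,0,255),-1)
crops=[cv2.resize(f[250:370,290:430],(400,343)),cv2.resize(f2[240:360,350:490],(400,343))]
cv2.imwrite(sys.argv[2],np.hstack(crops))
E
python3 fit.py 0.2 pics/fit1.png
```

```text
[ 0.5593163   0.01634516 -0.43021694  0.12953154] [-3.9 -0.9  0.5  2.2 -0.4 -1.3  0.9 -0.   0.3  1.5  2.8 -1.4 -0.2 -0.2
 -2.5 -1.2]
slot [[0.49342231 0.04658284 0.15053766]] shut [[0.49115065 0.04762526 0.128     ]]
```

View pics/fit1.png

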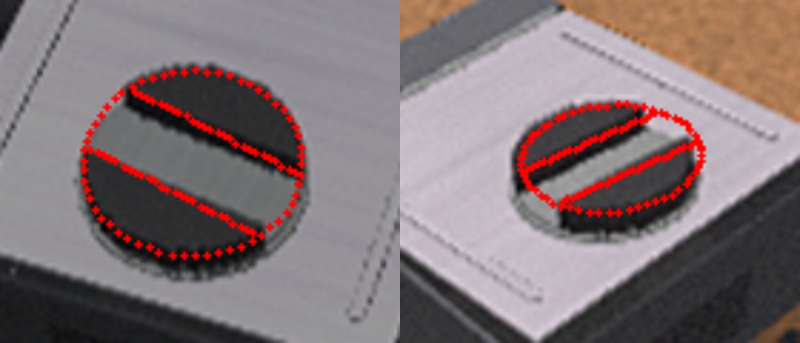

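The drawn fit matches the disc to within about 4 mm, and the cam is at about 0.2 rad. The slot has 13 mm of slack on each side of a finger. Next I move to a hover over it and check with the wrist camera.

```bash
cat >> h.py <<'E'
def down(phi):
    y=np.array([np.cos(phi),np.sin(phi),0]); z=np.array([0,0,-1.]); return np.c_[np.cross(y,z),y,z]
E
python3 - <<'E'
from h import *
best=None
for k in(0,-np.pi):
    qs=[robot.ik([.491,.047,z],down(.94+k-t)) for z,t in((.3,0),(.147,0),(.147,1.0),(.147,1.75))]
    print(k,[None if q is None else np.round(q,2) for q in qs])
    if all(q is not None for q in qs) and (best is None or abs(qs[3][6])+abs(qs[0][6])<best[0]): best=(abs(qs[3][6])+abs(qs[0][6]),k,qs[0])
print(best)
k=best[1]
s=robot.get_state(); robot.move_linear(s["ee_pos"]+[0,0,.1],.25)
robot.gripper_to(.08)
robot.move_ptp([.491,.047,.30],down(.94+k))
f=robot.grab_frame("wrist"); im=cv2.resize(f[:,:,::-1],(800,600),interpolation=cv2.INTER_CUBIC)
c=np.array([.4925,.047]); 
for a,(w,col) in enumerate([(-.021,(0,0,255)),(.021,(0,255,0))]):
    for d in np.linspace(-.052,.052,25):
        q=c+d*np.array([np.cos(.94),np.sin(.94)])+w*np.array([-np.sin(.94),np.cos(.94)])
        # panel tilt ~0.11 about hinge: height grows towards the front
        fx=-(q-c)@np.array([np.cos(-.43),np.sin(-.43)])
        u,v=(proj([[*q,.167+.11*fx]],"wrist")[0]+.5)/.64-.5
        cv2.circle(im,(int(u),int(v)),2,col,-1)
cv2.imwrite("pics/w1.png",im)
s=robot.get_state();print(s["time"],s["ee_pos"],s["qpos"].round(2) if hasattr(s["qpos"],"round") else s["qpos"],s["force"])
E
```

```text
0 [array([ 0.63,  0.19, -0.88,  1.81,  0.15,  1.21,  0.64]), array([ 0.58,  0.41, -0.89,  1.99,  0.4 ,  0.93,  0.43]), array([ 0.51,  0.38, -0.79,  1.99,  0.34,  0.91, -0.52]), array([ 0.47,  0.37, -0.74,  1.99,  0.31,  0.9 , -1.25])]
-3.141592653589793 [array([ 0.45,  0.15, -0.67,  1.82,  0.1 ,  1.2 , -2.45]), array([ 0.28,  0.32, -0.51,  2.  ,  0.2 ,  0.87, -2.54]), array([ 0.72,  0.5 , -1.08,  1.98,  0.53,  0.98,  2.46]), array([ 0.72,  0.5 , -1.08,  1.98,  0.53,  0.98,  1.71])]
(np.float64(1.8907037328535317), 0, array([ 0.62797544,  0.1862614 , -0.87992759,  1.81465277,  0.15306405,
        1.21132293,  0.64241361]))
3.65 [0.4911743  0.04625882 0.2999398 ] [ 0.63  0.19 -0.88  1.81  0.15  1.21  0.64] [ 0.28544413 -0.85478114  0.09930652]
```

View pics/w1.png

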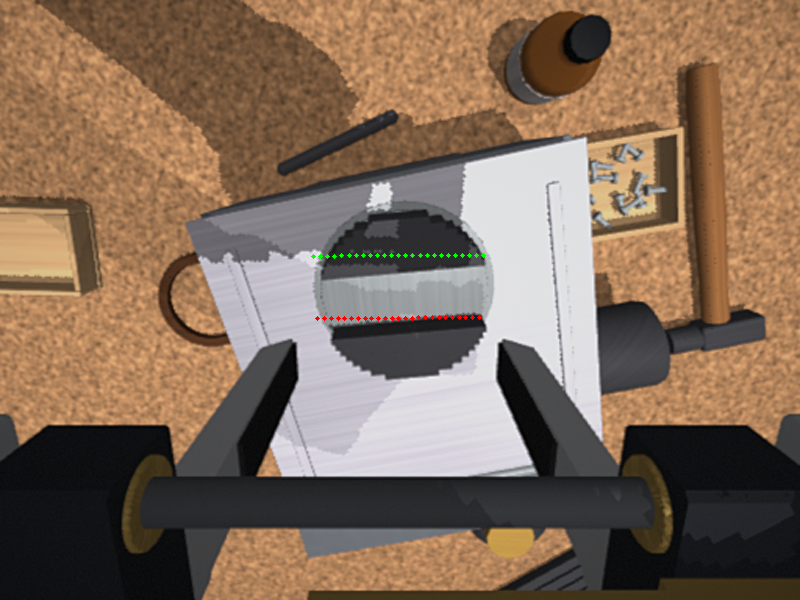

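The wrist view shows the slot centre at about (404,298), a few mm rear of my overlay. Its rims run (322,280)–(486,265) and (332,330)–(482,320), so the slot is about 0.07 rad less clockwise than assumed. All of this is within the slack, so I correct a little and press down.

```bash
python3 - <<'E'
from h import *
robot.move_ptp([.494,.0455,.20],down(.98))
z=.178; robot.move_linear([.494,.0455,z],.1)
while z>.142:
    z-=.002; robot.move_linear([.4935 if z>.155 else .4925,.046,z],.04)
    s=robot.get_state(); print(round(z,3),np.round(s["ee_pos"][2],4),np.round(s["force"],1))
    if s["force"][2]>14 or np.abs(s["force"]).max()>25: break
cv2.imwrite("pics/w2.png",robot.grab_frame("scene")[150:260,150:310,::-1].repeat(4,0).repeat(4,1))
print(robot.get_state()["time"])
E
```

```text
0.176 0.1765 [ 2.1 -0.4 -0.7]
0.174 0.174 [ 1.1 -0.6  0.4]
0.172 0.1719 [ 1.6 -0.5 -0.1]
0.17 0.1699 [ 1.3 -0.2  0.9]
0.168 0.1679 [ 1.  -1.2  0.1]
0.166 0.1659 [-0.3 -0.8  0.3]
0.164 0.1639 [-0.3 -0.9  1.6]
0.162 0.1619 [-0.5  1.3  0.9]
0.16 0.1599 [-0.4  0.1  2.3]
0.158 0.1579 [-0.1  1.1  2.3]
0.156 0.1559 [-1.6  2.   3. ]
0.154 0.154 [1.8 0.5 2.9]
0.152 0.1519 [0.7 0.8 3.4]
0.15 0.1499 [0.  1.3 3. ]
0.148 0.148 [0.4 0.7 4.8]
0.146 0.1469 [-8.6 -0.6 26.6]
8.55
```

View pics/w2.png

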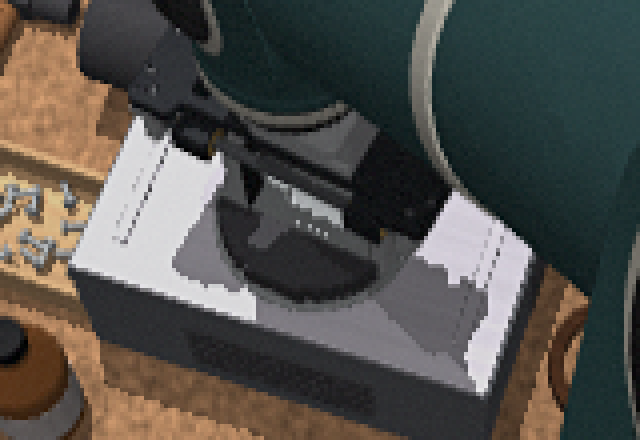

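The panel is pressed shut: there is a hard stop at TCP z≈0.147, and the fingers are in the slot. Now I turn it clockwise with joint 7.

```bash
python3 - <<'E'
from h import *
robot.move_linear([.4925,.046,.1463],.04)
q=np.array(robot.ik([.4925,.046,.1463],down(.98)))
q0=q[6]
for d in list(np.arange(.15,1.5,.15))+list(np.arange(1.5,1.8,.06)):
    q[6]=q0-d; robot.goto_joints(q)
    s=robot.get_state(); R=s["tool_rot"]
    print(round(d,2),round(np.arctan2(R[1][1],R[0][1]),3),np.round(s["ee_pos"],4),np.round(s["force"],1),np.round(s["moment"],2),round(s["time"],2))
    if np.linalg.norm(s["force"])>60 or abs(s["moment"][2])>4: print("stop");break
E
```

```text
0.15 0.83 [0.4927 0.0469 0.147 ] [-5.3  5.1 18.8] [ 1.29  1.12 -0.08] 9.07
0.3 0.68 [0.4933 0.0468 0.1471] [ 0.5  4.9 13. ] [ 1.1  -0.   -0.07] 9.35
0.45 0.529 [0.4935 0.0465 0.1471] [ 2.2  3.1 12. ] [ 0.75 -0.48 -0.05] 9.62
0.6 0.379 [0.4936 0.0464 0.1471] [ 2.4  2.6 11.6] [ 0.42 -0.55 -0.07] 9.9
0.75 0.229 [0.4936 0.0463 0.1471] [ 2.   0.9 11.7] [ 0.33 -0.61 -0.1 ] 10.18
0.9 0.079 [0.4936 0.0463 0.1471] [ 2.   1.6 12.6] [ 0.31 -0.51 -0.13] 10.45
1.05 -0.071 [0.4936 0.0463 0.1472] [ 2.5  2.1 12.3] [ 0.43 -0.43 -0.11] 10.72
1.2 -0.221 [0.4935 0.0464 0.1471] [ 1.7  1.9 12.3] [ 0.59 -0.26 -0.04] 11.0
1.35 -0.371 [0.4934 0.0465 0.1471] [ 0.9  3.2 12.7] [ 0.74 -0.13 -0.09] 11.28
1.5 -0.52 [0.4935 0.0472 0.1471] [ 2.6  5.9 11.7] [ 1.67 -0.5  -0.07] 11.55
1.5 -0.519 [0.4935 0.0472 0.1471] [ 3.1  6.7 11.4] [ 1.73 -0.47 -0.1 ] 11.8
1.56 -0.58 [0.4936 0.0474 0.1472] [2.4 7.7 9.5] [ 2.06 -0.6  -0.07] 12.05
1.62 -0.639 [0.4936 0.0476 0.1472] [2.3 8.9 9.8] [ 2.28 -0.65 -0.  ] 12.3
1.68 -0.696 [0.4942 0.0482 0.1473] [ 9.2 11.5  2.9] [ 2.84 -1.99  2.53] 12.55
1.74 -0.748 [0.4943 0.0485 0.1473] [10.4  7.7  3.2] [ 2.06 -2.34  8.66] 12.8
stop
```

The moment jumped to 8.7 N m at tool yaw -0.75, which is the locked direction (-0.43) plus the slack, so the cam is at its stop. I back off, lift straight up and look.

```bash
python3 - <<'E'
from h import *
q=np.array(robot.get_state()["qpos"]); q[6]+=.24; robot.goto_joints(q)
p=np.array(robot.get_state()["ee_pos"])
print(p,np.round(robot.get_state()["force"],1))
robot.move_linear(p+[0,0,.03],.06); robot.move_linear(p+[0,0,.153],.15)
robot.pause(.3)
cv2.imwrite("pics/w3.png",cv2.resize(robot.grab_frame("wrist")[:,:,::-1],(640,480)))
cv2.imwrite("pics/s3.png",cv2.resize(robot.grab_frame("side")[140:260,170:340,::-1],(680,480),interpolation=cv2.INTER_CUBIC))
print(robot.get_state()["time"])
E
```

```text
[0.49430408 0.04843787 0.14734325] [0.7 1.9 5.4]
15.1667
```

View pics/w3.png

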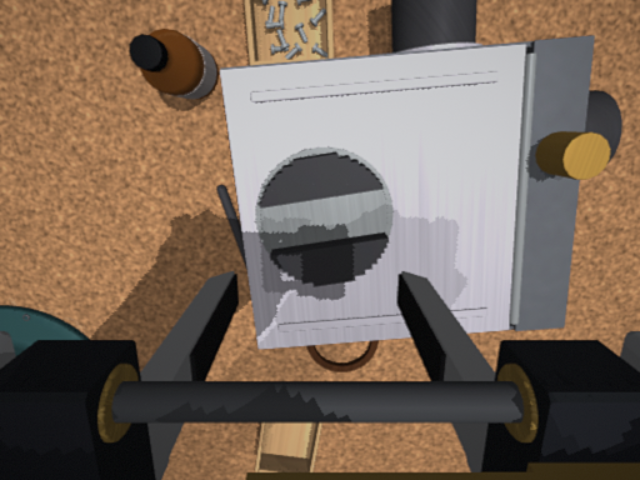

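View pics/s3.png

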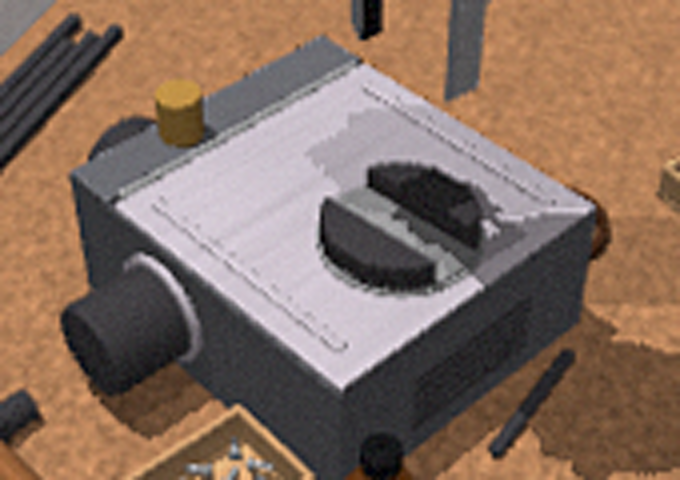

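The wrist view shows the slot rims, (258,208)–(383,190), parallel to the panel's side edges within about 3°. The side view shows the panel flat and shut, and the bystanders in view look undisturbed.

```bash
python3 -c "
from rig import robot
print(robot.sign_off())"
```

```text
the job is handed in; nothing more can be done
None
```

I pressed the panel shut and turned the fastener clockwise to its locked stop. With the arm lifted clear the panel stayed flat, and I handed the job in after about 15 s; no verdict was returned.

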